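# Undock the infusion pump and hold it level

## Task

Take the infusion pump off its charging dock: push the red release pedal in front of it down to its stop so that the hook lets go of the pump and stays open, then grip the pump by its orange carry handle and lift it up until there is about 5 cm of clear air between its shoe and the dock's floor. Finish while holding it there above the dock, upright and still, with nothing but the gripper carrying it, and leave everything else on the trolley where it stands.

Things in the scene. Friction and masses are not known exactly. Their poses are not given: they have to be found in the camera images.
- pump: White upright infusion pump with an orange carry handle on top, in the dock; 0.7 to 0.95 kg. Origin 8 mm above the underside of its shoe; x from front to back, y to its left, z up. Case (mm): x -104 to 89, y -60 to 28, top z 236. It balances at x -7, y -16. On its left an orange pole clamp juts out to y 60. Below: a black shoe, 185 x 80 x 12, with a steel lip in front under the hook.
- handle_grip (a point): Top of the handle's front post, mid-width, right above the balance point (pump frame -6, -16, 258 mm). The handle is a bar along the pump's x, 26 mm wide (y), from 11 mm in front of this point to 88 mm behind it; grip across y. The case top lies 22 mm below this point: fingertips may go 20 mm below it at most.
- shoe_bottom (a point): Centre of the underside of the black docking shoe below the pump; docked it rests on the dock's floor.
- dock: Grey and white charging dock fixed on the trolley, 330 x 112 mm in all. Origin on the trolley top, below the pump's origin when docked; axes as the docked pump's. Its floor is 14 mm above the trolley; the white curbs round the shoe (1.5 to 2 mm play) rise to 26 mm. In front (x -110 to -230) is a thin steel apron with the pedal, mid-plane at y -16.
- pedal (a joint): Release pedal and catch hook in one piece, rad: 0 locked (hook over the shoe's lip, holding the pump's front down), 0.55 at its lower stop (hook clear). Hinge along the dock's y at dock x -125, z 12 mm. An over-centre spring pushes it up until 0.33 and beyond that down to the stop, where it stays by itself. About 6 N down on the tread's middle moves it.
- pedal_pad (a point): Centre of the pedal's red ribbed tread, upper face; tread 56 mm wide (y), 52 mm long. Locked it slopes up to the front at 32 degrees, this point 57 mm above the trolley, 187 mm in front of the dock's origin and 83 mm ahead of the pump's face. At the stop it is level, this point 18 mm above the trolley and 14 mm further forward.
- spare_pump: Bystander: a like infusion pump standing on the trolley beside the dock (to its left or right), not docked, 216 x 120 x 258 mm; origin at the centre of its underside.
- syringe_pump: Bystander: white syringe pump with an orange drum knob, 195 x 161 x 109 mm, left rear; origin at its underside.
- dish: Bystander: steel kidney dish, 110 x 208 x 36 mm, left front; origin at its underside.
- carton: Bystander: white and red carton, 48 x 90 x 58 mm, on the right; origin at its underside.
- carton_small: Bystander: white and green carton, 36 x 60 x 36 mm, on the right; origin at its underside.
- vial: Bystander: clear medicine bottle with an orange cap, 30 mm across, 56 mm high, right front; origin at its underside.
- tape: Bystander: roll of white plaster tape, 72 mm across, 25 mm high, right front; origin at its underside.

How it is judged:
By the outcome, as a careful person would: the job done as asked, in the order asked, and still so for the second after the job is handed in, while the arm keeps its last pose, push and grip.
It also fails if it takes over 51 s, if anything falls off the work surface, if the arm or the gripper's body presses on something with over 40 N, if the wrist force passes 120 N, or if a joint passes its speed limit or range.

## Robot

A 6-joint arm with a two-finger parallel gripper is mounted at the origin on a cart in front of the work surface, level with it; the furniture and walls round the work are solid. World frame = base frame: x ahead of the robot, y to its left, z up, the work surface at z = 0. Lengths are in mm, angles in rad, forces in N, time in s.
With the tool pointing down it reaches from about 275 to 975 mm from the base axis. Payload 8.4 kg.
Tool frame: the origin (TCP) lies at the very end of the fingers, on their centre line; the grasp point (between the pads) lies 19 mm behind it (robot.grip_depth is the distance from the TCP to the grasp point, in mm); z points along the fingers, y is the line along which they close (so a half turn about z gives the same grasp; the last joint's range is limited). The gripper opens to 92 mm and grips with 3 to 60 N. Pads are 20 mm wide; open, the fingers measure 128 mm over their backs; the gripper's body (75 mm by 189 mm) begins 69 mm behind the grasp point.
Start: joints at [1.264, 0.353, 1.633, -0, 1.155, -0.002], TCP at [187.562, 596.195, 214.583] pointing down, gripper open.
Joint ranges: [-2.63, 2.63], [-0.92, 2.1], [0.06, 2.66], [-1.3, 4.44], [0, 2.69], [-3.02, 3.02]. Speed limits (rad/s): [2.22, 2.22, 2.79, 3.14, 3.14, 3.14].

## Interface

Orientations are given as a rotation vector (axis times angle).
In Python, from cell import robot gives the robot as it stands.
- The arm moves only by the shell command python3 -m crank 'ROWS' [FORCE]. ROWS is JSON, a list of rows, each an object of numbers: "claw": the closure, from -1 (fully open) to 1 (shut); "tx", "ty", "tz": the shift along the tool's x, y, z normalised to -1 to 1, where 1 is 100 mm; "rx", "ry", "rz": the turn, a rotation vector about the tool's x, y, z normalised to -1 to 1, where 1 is 0.5 rad. A call has exactly 8 rows; each row is the pose to reach, as a shift and turn from the pose commanded when the call began, along the tool's axes at that moment; what a row does not reach only later rows make up. A row lasts 1/8 s, in which the tool goes at most 62.5 mm and 10.7 degrees, less where a joint would pass 70% of its speed; a pose out of reach is approached as far as the arm can. A call with a number of a shift or a turn outside -1 to 1 is refused whole. A call with a gripper value outside its range is refused whole. The fingers move at their own pace and stop on an object; FORCE is the grip in N (left out, the last holds). Time passes only in rows, so rows that repeat a pose let the fingers close, or fill a call up. It gives the time, the measured TCP pose, the force, the opening and the grip force at its end, in the units of the state.
- robot.state(): the state, without advancing time (a new reading comes with each control period).
- robot.read_camera(name): name is "scene" or "top" or "wrist"; returns the picture (420x560x3 uint8, red, green, blue); there is no depth.
- robot.camera_info(name): a dict with "camera_matrix" (3x3 intrinsics, pixels), "rvec" (rotation vector, rad) and "tvec" (3), from world to camera coordinates, as OpenCV has them. Camera axes: x right, y down, z forward; pixel columns grow to the right and rows downward; lengths in mm; the calibration is good to about 2 mm. A picture is of the moment at which its call begins: read the wrist's pose just before it. camera_info takes no time and is no camera call; for the wrist camera it gives the pose at the moment of the call.
- robot.sign_off(): hands the job in; it is judged then, once.
The state is a dict: "clock": time; "joint_pos": joint angles; "joint_vel": joint speeds; "tau": joint torques, N m; "tool_pos": TCP position; "tcp_rot": TCP orientation; "force": force on the tool from outside, world axes, zero at the start; "torque": the same for the moment, N m; "width": opening from 0.0 (shut) to 1.0 (fully open); "gripper_force": force on a finger pad.
Only numpy, scipy, OpenCV 4.12 (cv2) and the standard library are available. Lean on these libraries where they do the work, as an engineer would, in place of code of your own. Each camera call takes 0.05 s, during which the arm holds its last target. There are 200 camera calls.

## Working session

There is one attempt and no reset: what is moved stays moved. The work goes in short steps, Python scripts to look and compute and a shell command to move; the robot and the scene stay as the last step left them, time stands still between calls to the robot, and variables do not carry over. Pictures are saved under pics/ and viewed, at most 10 in all, crops included, and the job is handed in when it is done.

```bash
mkdir -p pics; ls; python3 - <<'E'
from cell import robot
import cv2
s=robot.state();print(s)
for n in("scene","top"):
    im=robot.read_camera(n);cv2.imwrite(f"pics/{n}0.png",im[:,:,::-1]);print(n,robot.camera_info(n))
E
```

```text
pics
{'clock': 0.0, 'joint_pos': array([ 1.26361114e+00,  3.53609249e-01,  1.63412827e+00, -2.36436112e-06,
        1.15519234e+00, -2.37541676e-03]), 'joint_vel': array([-0.00013657, -0.00093153,  0.00030741, -0.00168713,  0.00079628,
       -0.0010993 ]), 'tau': array([-4.70632120e-03, -5.93833065e+01, -3.34225094e+01,  6.94501796e-02,
        2.32996809e-02, -1.74643924e-04]), 'tool_pos': array([187.40776648, 595.7274198 , 213.89049545]), 'tcp_rot': array([-4.76910150e-01, -3.10497585e+00,  2.07574982e-03]), 'force': array([-0.53407419,  0.54491384,  0.48128201]), 'torque': array([ 0.00381687, -0.00672739,  0.00091367]), 'gripper_force': 0.0, 'width': 0.9982570723120893}
scene {'camera_matrix': array([[427.77054477,   0.        , 277.00492948],
       [  0.        , 427.77054477, 211.91932616],
       [  0.        ,   0.        ,   1.        ]]), 'rvec': array([ 1.99794035, -1.04262433,  0.54758851]), 'tvec': array([-313.52219465,  384.57958432,  740.3815937 ])}
top {'camera_matrix': array([[524.8596915 ,   0.        , 279.82800956],
       [  0.        , 524.8596915 , 206.79258024],
       [  0.        ,   0.        ,   1.        ]]), 'rvec': array([ 1.99461838, -1.6237893 ,  0.55570281]), 'tvec': array([-123.26202339,  511.88153758, 1192.92199985])}
```

View pics/scene0.png

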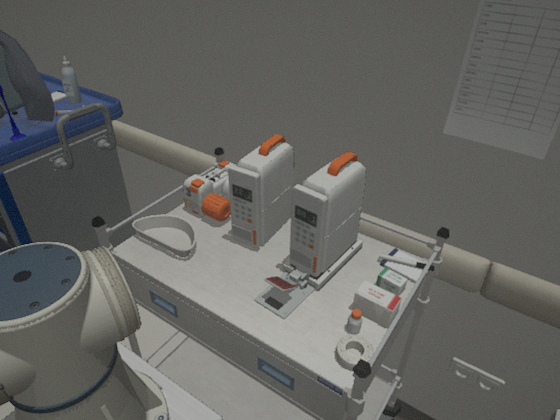

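View pics/top0.png

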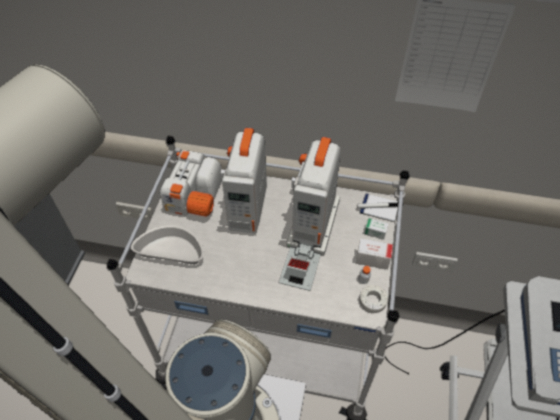

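The docked pump is the right-hand one (handle at about (322,152) top, (343,163) scene). The red pedal is at (298,266) top and (281,283) scene. Next I segment and cast rays.

```bash
cat > h.py <<'E'
from cell import robot
import cv2,numpy as np
def ray(ci,px):
    K=ci["camera_matrix"];R=cv2.Rodrigues(ci["rvec"])[0]
    C=-R.T@ci["tvec"];d=R.T@np.linalg.inv(K)@np.array([px[0],px[1],1.]);return C,d
def onz(ci,px,z):
    C,d=ray(ci,px);return C+d*(z-C[2])/d[2]
def masks(im):
    h=cv2.cvtColor(im,cv2.COLOR_RGB2HSV);H,S,V=cv2.split(h)
    return ((((H<=15)|(H>=172))&(S>140)&(V>60))*255).astype(np.uint8),h
def blobs(im,amin=25):
    m,h=masks(im);n,l,st,c=cv2.connectedComponentsWithStats(m)
    out=[]
    for i in range(1,n):
        if st[i,4]>=amin:
            out.append((c[i],st[i],l==i,h[l==i].mean(0)))
    return out
E
python3 - <<'E'
from h import *
np.set_printoptions(precision=1,suppress=True)
for n in("scene","top"):
    im=cv2.imread(f"pics/{n}0.png")[:,:,::-1].copy();ci=robot.camera_info(n)
    for c,st,m,hm in blobs(im):
        r=cv2.minAreaRect(np.argwhere(m)[:,::-1].astype(np.float32))
        print(n,c,st,hm,"z57",onz(ci,c,57)[:2],"z280",onz(ci,c,280)[:2])
        P=np.array([onz(ci,p,280)[:2] for p in cv2.boxPoints(r)]) ; print("   box280",P.tolist().__str__()[:200])
    x=(265,255,70,50) if n=="top" else (250,260,70,60)
z=[]
t=cv2.imread("pics/top0.png")[120:300,200:380];s=cv2.imread("pics/scene0.png")[140:320,220:400]
cv2.imwrite("pics/c0.png",cv2.resize(np.hstack([t,s]),(800,400),interpolation=cv2.INTER_CUBIC))
E
```

```text
scene [270.  143.8] [259 135  26  21 237] [  9.7 169.1 150.3] z57 [980.5 324.7] z280 [621.2  71.3]
   box280 [[582.3142520458341, 85.8735180292037], [692.2650746697673, 95.96537897514946], [659.6218660051304, 52.830352694709916], [555.8569117118052, 46.10456634693065]]
scene [340.7 162.4] [328 152  29  24 303] [  9.6 168.7 152.2] z57 [1008.    58.6] z280 [ 639.8 -109.2]
   box280 [[600.3526452135782, -89.82616327912672], [713.509597870149, -96.71813096848933], [678.2385697081402, -132.7397837763815], [571.6930192914633, -123.60242315111753]]
scene [223.  163.2] [219 161  10   6  38] [  9.9 167.4 157.5] z57 [778.  369.3] z280 [483.9 101.5]
   box280 [[481.6393784892728, 112.64321448180402], [501.0525790993667, 103.10877862208503], [486.24045034103546, 87.37637600544798], [467.3018177551922, 96.88305553447066]]
scene [197.  182.5] [192 179  12   8  64] [  9.8 168.4 156.8] z57 [641.1 356.2] z280 [391.1  92.6]
   box280 [[381.17881910369084, 100.4792013640868], [403.4617395575771, 112.66154002256047], [401.13231571714556, 84.63237479245043], [379.2475671481714, 73.26833591923327]]
scene 
[... 2596 characters left out ...]
45275821248646], [390.52910633679215, -292.1198205847372], [390.8967345341313, -299.182794040084], [360.9881037237512, -298.40808630762444]]
top [298.5 263.8] [289 260  19   9 105] [  2.9 172.3  92.4] z57 [437.8 -86. ] z280 [ 301.2 -105.3]
   box280 [[295.42441996762244, -85.05290749763903], [310.81433471407337, -85.30393962136286], [307.58671373013925, -123.97988756788246], [292.31325975907004, -123.42155717620795]]
top [366.1 269.5] [363 266   7   8  42] [  9.5 179.  181. ] z57 [ 457.  -264.3] z280 [ 316.8 -250.4]
   box280 [[314.6781518054292, -240.70107482223102], [327.9439567969736, -249.00892238028325], [318.60197984280575, -259.6834572682945], [305.4734015621107, -251.36155190355277]]
```

View pics/c0.png

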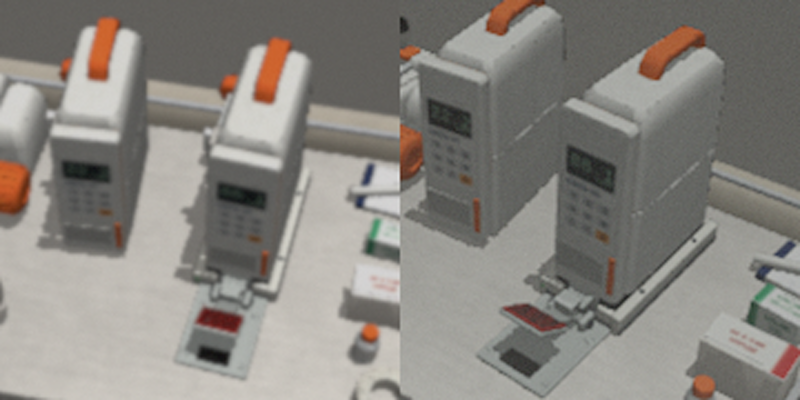

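The crop confirms the docked pump is the right one, with the locked pedal (dark red) in front and the spare pump to its left. Estimates: pad about (438,-86), handle grip about (610,-100), dock yaw about -0.07. Moving toward a spot in front of the pedal at the current height.

```bash
python3 -m crank '[{"claw":-1,"tx":-0.05,"ty":-0.06,"tz":0},{"claw":-1,"tx":-0.14,"ty":-0.18,"tz":0},{"claw":-1,"tx":-0.23,"ty":-0.31},{"claw":-1,"tx":-0.33,"ty":-0.44},{"claw":-1,"tx":-0.43,"ty":-0.57},{"claw":-1,"tx":-0.53,"ty":-0.71},{"claw":-1,"tx":-0.63,"ty":-0.85},{"claw":-1,"tx":-0.73,"ty":-1}]' 20
python3 -m crank '[{"claw":-1,"tx":-0.09,"ty":-0.12},{"claw":-1,"tx":-0.18,"ty":-0.25},{"claw":-1,"tx":-0.27,"ty":-0.37},{"claw":-1,"tx":-0.36,"ty":-0.5},{"claw":-1,"tx":-0.45,"ty":-0.62},{"claw":-1,"tx":-0.54,"ty":-0.75},{"claw":-1,"tx":-0.63,"ty":-0.87},{"claw":-1,"tx":-0.73,"ty":-1}]' 20
```

```text
invalid input at $[0]: expected keys claw, tx, ty, tz, rx, ry, rz
invalid input at $[0]: expected keys claw, tx, ty, tz, rx, ry, rz
```

```bash
python3 -m crank '[{"claw":1,"tx":-0.05,"ty":-0.06,"tz":0,"rx":0,"ry":0,"rz":0},{"claw":1,"tx":-0.14,"ty":-0.18,"tz":0,"rx":0,"ry":0,"rz":0},{"claw":1,"tx":-0.23,"ty":-0.31,"tz":0,"rx":0,"ry":0,"rz":0},{"claw":1,"tx":-0.33,"ty":-0.44,"tz":0,"rx":0,"ry":0,"rz":0},{"claw":1,"tx":-0.43,"ty":-0.57,"tz":0,"rx":0,"ry":0,"rz":0},{"claw":1,"tx":-0.53,"ty":-0.71,"tz":0,"rx":0,"ry":0,"rz":0},{"claw":1,"tx":-0.63,"ty":-0.85,"tz":0,"rx":0,"ry":0,"rz":0},{"claw":1,"tx":-0.73,"ty":-1,"tz":0,"rx":0,"ry":0,"rz":0}]' 20
```

```text
clock: 1.1
tool_pos: [227.5, 477.8, 214.6]
tcp_rot: [0.477, 3.105, 0.0]
force: [-0.3, -1.1, 0.2]
width: 0.15
gripper_force: 0.0
```

```bash
for i in 1 2 3 4; do python3 -m crank '[{"claw":1,"tx":-0.09,"ty":-0.12,"tz":0,"rx":0,"ry":0,"rz":0},{"claw":1,"tx":-0.18,"ty":-0.25,"tz":0,"rx":0,"ry":0,"rz":0},{"claw":1,"tx":-0.27,"ty":-0.37,"tz":0,"rx":0,"ry":0,"rz":0},{"claw":1,"tx":-0.36,"ty":-0.5,"tz":0,"rx":0,"ry":0,"rz":0},{"claw":1,"tx":-0.45,"ty":-0.62,"tz":0,"rx":0,"ry":0,"rz":0},{"claw":1,"tx":-0.54,"ty":-0.75,"tz":0,"rx":0,"ry":0,"rz":0},{"claw":1,"tx":-0.63,"ty":-0.87,"tz":0,"rx":0,"ry":0,"rz":0},{"claw":1,"tx":-0.72,"ty":-1,"tz":0,"rx":0,"ry":0,"rz":0}]' 20; done
```

```text
clock: 2.1
tool_pos: [266.2, 361.0, 214.6]
tcp_rot: [0.477, 3.105, 0.0]
force: [-0.4, 0.4, 0.4]
width: 0.008
gripper_force: 0.0
clock: 3.1
tool_pos: [304.9, 244.0, 214.6]
tcp_rot: [0.477, 3.105, 0.0]
force: [0.5, -0.7, 0.4]
width: 0.006
gripper_force: 0.0
clock: 4.1
tool_pos: [343.4, 127.0, 214.6]
tcp_rot: [0.477, 3.105, 0.0]
force: [0.1, 0.7, 0.9]
width: 0.002
gripper_force: 0.0
clock: 5.1
tool_pos: [381.9, 9.9, 214.6]
tcp_rot: [0.477, 3.105, 0.0]
force: [0.1, -0.5, 0.3]
width: 0.006
gripper_force: 0.0
```

```bash
python3 -m crank '[{"claw":1,"tx":-0.06,"ty":-0.12,"tz":0,"rx":0,"ry":0,"rz":-0.06},{"claw":1,"tx":-0.12,"ty":-0.24,"tz":0,"rx":0,"ry":0,"rz":-0.12},{"claw":1,"tx":-0.19,"ty":-0.37,"tz":0,"rx":0,"ry":0,"rz":-0.19},{"claw":1,"tx":-0.26,"ty":-0.5,"tz":0,"rx":0,"ry":0,"rz":-0.26},{"claw":1,"tx":-0.33,"ty":-0.63,"tz":0,"rx":0,"ry":0,"rz":-0.33},{"claw":1,"tx":-0.4,"ty":-0.75,"tz":0,"rx":0,"ry":0,"rz":-0.4},{"claw":1,"tx":-0.45,"ty":-0.85,"tz":0,"rx":0,"ry":0,"rz":-0.44},{"claw":1,"tx":-0.47,"ty":-0.9,"tz":0,"rx":0,"ry":0,"rz":-0.46}]' 20
python3 - <<'E'
from h import *
np.set_printoptions(precision=3,suppress=True)
ci=robot.camera_info("wrist");im=robot.read_camera("wrist");cv2.imwrite("pics/w1.png",im[:,:,::-1])
print(robot.state()["tcp_rot"],robot.state()["tool_pos"],ray(ci,(280,210)))
np.savez("w1.npz",**ci)
for c,st,m,hm in blobs(im,150): print(c,st,hm,onz(ci,c,57)[:2])
E
```

```text
clock: 6.1
tool_pos: [399.6, -89.9, 214.6]
tcp_rot: [-0.118, -3.139, -0.0]
force: [-0.2, -0.1, 1.2]
width: 0.006
gripper_force: 0.0
[-0.117 -3.139  0.   ] [399.604 -90.032 214.57 ] (array([318.163, -84.29 , 384.137]), array([ 0.283, -0.021, -0.959]))
[285.981 230.024] [262 217  50  29 911] [  5.742 169.906 106.898] [436.94  -86.891]
[122.752 258.99 ] [113 249  22  20 306] [ 10.33  182.422 142.866] [ 456.784 -264.044]
[423.131 304.508] [412 291  23  27 183] [  9.978 193.115  81.956] [537.028  60.415]
[541.675 318.774] [ 520  299   40   45 1232] [ 10.714 213.574  89.611] [565.753 195.86 ]
[ 86.459 321.375] [ 77 307  19  31 355] [ 69.583 166.476 148.493] [ 530.377 -321.728]
```

View pics/w1.png

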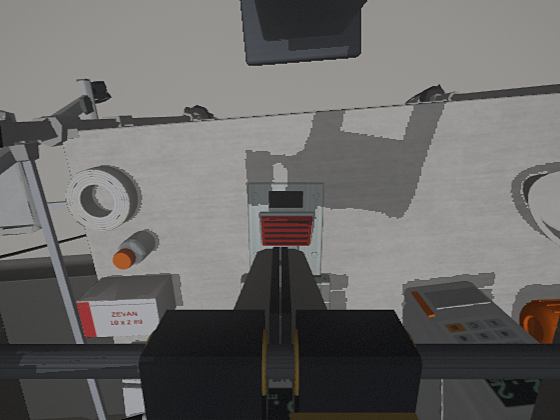

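The wrist view (up is toward the robot) shows the red tread centred at (286,230), square to the tool, with fingertips just behind it. The pad is at (437,-87) and the yaw is about -0.075. The fingers go to a point slightly ahead of the pad centre, then down.

```bash
python3 -m crank '[{"claw":1,"tx":-0.06,"ty":0.01,"tz":0.1,"rx":0,"ry":0,"rz":0},{"claw":1,"tx":-0.12,"ty":0.03,"tz":0.22,"rx":0,"ry":0,"rz":0},{"claw":1,"tx":-0.18,"ty":0.04,"tz":0.35,"rx":0,"ry":0,"rz":0},{"claw":1,"tx":-0.24,"ty":0.05,"tz":0.48,"rx":0,"ry":0,"rz":0},{"claw":1,"tx":-0.28,"ty":0.06,"tz":0.61,"rx":0,"ry":0,"rz":0},{"claw":1,"tx":-0.31,"ty":0.06,"tz":0.74,"rx":0,"ry":0,"rz":0},{"claw":1,"tx":-0.31,"ty":0.06,"tz":0.87,"rx":0,"ry":0,"rz":0},{"claw":1,"tx":-0.31,"ty":0.06,"tz":1,"rx":0,"ry":0,"rz":0}]' 20
python3 -m crank '[{"claw":1,"tx":0,"ty":0,"tz":0.12,"rx":0,"ry":0,"rz":0},{"claw":1,"tx":0,"ty":0,"tz":0.24,"rx":0,"ry":0,"rz":0},{"claw":1,"tx":0,"ty":0,"tz":0.35,"rx":0,"ry":0,"rz":0},{"claw":1,"tx":0,"ty":0,"tz":0.44,"rx":0,"ry":0,"rz":0},{"claw":1,"tx":0,"ty":0,"tz":0.52,"rx":0,"ry":0,"rz":0},{"claw":1,"tx":0,"ty":0,"tz":0.58,"rx":0,"ry":0,"rz":0},{"claw":1,"tx":0,"ty":0,"tz":0.64,"rx":0,"ry":0,"rz":0},{"claw":1,"tx":0,"ty":0,"tz":0.7,"rx":0,"ry":0,"rz":0}]' 20
```

```text
clock: 7.15
tool_pos: [430.9, -85.4, 113.7]
tcp_rot: [-0.118, -3.139, -0.0]
force: [0.2, 0.1, 0.3]
width: 0.005
gripper_force: 0.0
clock: 8.15
tool_pos: [431.1, -85.4, 44.2]
tcp_rot: [0.117, 3.139, -0.0]
force: [-0.4, -0.1, 2.0]
width: 0.005
gripper_force: 0.5
```

```bash
python3 -m crank '[{"claw":1,"tx":0,"ty":0,"tz":0.05,"rx":0,"ry":0,"rz":0},{"claw":1,"tx":0,"ty":0,"tz":0.1,"rx":0,"ry":0,"rz":0},{"claw":1,"tx":0,"ty":0,"tz":0.15,"rx":0,"ry":0,"rz":0},{"claw":1,"tx":0,"ty":0,"tz":0.19,"rx":0,"ry":0,"rz":0},{"claw":1,"tx":0,"ty":0,"tz":0.23,"rx":0,"ry":0,"rz":0},{"claw":1,"tx":0,"ty":0,"tz":0.25,"rx":0,"ry":0,"rz":0},{"claw":1,"tx":0,"ty":0,"tz":0.265,"rx":0,"ry":0,"rz":0},{"claw":1,"tx":0,"ty":0,"tz":0.27,"rx":0,"ry":0,"rz":0}]' 20
```

```text
clock: 9.15
tool_pos: [431.1, -85.4, 17.8]
tcp_rot: [0.117, 3.139, -0.0]
force: [-2.3, -0.3, 9.3]
width: 0.008
gripper_force: 4.8
```

```bash
for i in 1 2; do python3 -m crank '[{"claw":1,"tx":0,"ty":0,"tz":-0.1,"rx":0,"ry":0,"rz":0},{"claw":1,"tx":0,"ty":0,"tz":-0.22,"rx":0,"ry":0,"rz":0},{"claw":1,"tx":0,"ty":0,"tz":-0.35,"rx":0,"ry":0,"rz":0},{"claw":1,"tx":0,"ty":0,"tz":-0.48,"rx":0,"ry":0,"rz":0},{"claw":1,"tx":0,"ty":0,"tz":-0.61,"rx":0,"ry":0,"rz":0},{"claw":1,"tx":0,"ty":0,"tz":-0.74,"rx":0,"ry":0,"rz":0},{"claw":1,"tx":0,"ty":0,"tz":-0.87,"rx":0,"ry":0,"rz":0},{"claw":1,"tx":0,"ty":0,"tz":-1,"rx":0,"ry":0,"rz":0}]' 20; done
python3 -m crank '[{"claw":-1,"tx":0,"ty":0,"tz":-0.13,"rx":0,"ry":0,"rz":0},{"claw":-1,"tx":0,"ty":0,"tz":-0.26,"rx":0,"ry":0,"rz":0},{"claw":-1,"tx":0,"ty":0,"tz":-0.39,"rx":0,"ry":0,"rz":0},{"claw":-1,"tx":0,"ty":0,"tz":-0.52,"rx":0,"ry":0,"rz":0},{"claw":-1,"tx":0,"ty":0,"tz":-0.65,"rx":0,"ry":0,"rz":0},{"claw":-1,"tx":0,"ty":0,"tz":-0.78,"rx":0,"ry":0,"rz":0},{"claw":-1,"tx":0,"ty":0,"tz":-0.9,"rx":0,"ry":0,"rz":0},{"claw":-1,"tx":0,"ty":0,"tz":-1,"rx":0,"ry":0,"rz":0}]' 20
python3 -m crank '[{"claw":-1,"tx":0,"ty":0,"tz":-0.1,"rx":0,"ry":0,"rz":0},{"claw":-1,"tx":0,"ty":0,"tz":-0.2,"rx":0,"ry":0,"rz":0},{"claw":-1,"tx":0,"ty":0,"tz":-0.3,"rx":0,"ry":0,"rz":0},{"claw":-1,"tx":-0.05,"ty":0,"tz":-0.4,"rx":0,"ry":0,"rz":0},{"claw":-1,"tx":-0.1,"ty":0,"tz":-0.5,"rx":0,"ry":0,"rz":0},{"claw":-1,"tx":-0.2,"ty":0,"tz":-0.6,"rx":0,"ry":0,"rz":0},{"claw":-1,"tx":-0.3,"ty":0,"tz":-0.7,"rx":0,"ry":0,"rz":0},{"claw":-1,"tx":-0.4,"ty":0,"tz":-0.75,"rx":0,"ry":0,"rz":0}]' 20
python3 - <<'E'
from h import *
np.set_printoptions(precision=3,suppress=True)
ci=robot.camera_info("wrist");w=robot.read_camera("wrist");cv2.imwrite("pics/w2.png",w[:,:,::-1]);np.savez("w2.npz",**ci)
s=robot.read_camera("scene");cv2.imwrite("pics/s2.png",s[:,:,::-1])
o=np.hstack([cv2.resize(w,(400,300)),cv2.resize(s[180:330,200:400],(400,300),interpolation=cv2.INTER_CUBIC)])
cv2.imwrite("pics/c2.png",o[:,:,::-1])
for c,st,m,hm in blobs(w,150): print(c,st,hm,onz(ci,c,280)[:2],onz(ci,c,18)[:2])
E
```

```text
clock: 10.15
tool_pos: [431.0, -85.4, 118.5]
tcp_rot: [0.117, 3.139, 0.0]
force: [0.2, -1.0, 0.1]
width: 0.008
gripper_force: 0.0
clock: 11.15
tool_pos: [431.1, -85.4, 218.5]
tcp_rot: [0.117, 3.139, 0.0]
force: [-0.2, -0.7, 0.3]
width: 0.004
gripper_force: 0.0
clock: 12.15
tool_pos: [431.1, -85.4, 318.4]
tcp_rot: [0.117, 3.139, -0.0]
force: [-0.8, 0.7, 0.1]
width: 0.854
gripper_force: 0.0
clock: 13.15
tool_pos: [472.0, -88.5, 393.3]
tcp_rot: [0.117, 3.139, -0.0]
force: [0.5, 0.3, -0.4]
width: 0.998
gripper_force: 0.0
[279.457 132.296] [264 119  32  30 554] [  2.854 170.235 128.921] [407.06  -84.544] [422.421 -86.092]
[137.03  213.236] [131 200  13  27 203] [ 56.433 162.099 157.079] [ 467.643 -216.243] [ 539.135 -339.814]
[488.29 218.97] [ 455  203   58   41 1528] [ 10.956 209.415 141.384] [496.326  96.119] [594.394 261.959]
[544.133 216.19 ] [531 213  28   7 158] [ 10.93  216.462 121.551] [497.396 145.53 ] [596.455 357.15 ]
[548.035 230.614] [536 221  24  20 428] [ 12.    218.252 150.03 ] [511.535 151.156] [623.694 367.99 ]
[278.855 335.945] [268 328  23  16 345] [  9.101 185.467 120.096] [ 605.259 -100.024] [ 804.255 -115.916]
[278.887 393.283] [267 379  24  30 679] [ 11.613 211.272 158.233] [ 676.881 -105.404] [ 942.237 -126.28 ]
```

View pics/c2.png

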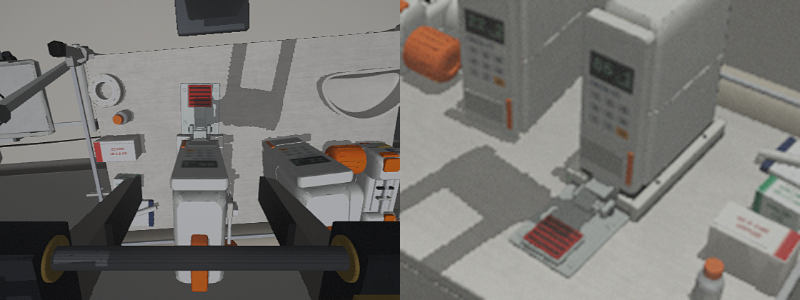

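The pedal is down and stays level: red tread at wrist (279,132), and flat in the scene crop. The hook is swung clear. The handle line through (605,-100) and (677,-105) confirms yaw -0.075. The grip point is about (614,-101). Moving over it.

```bash
python3 -m crank '[{"claw":-1,"tx":-0.09,"ty":0,"tz":0,"rx":0,"ry":0,"rz":0},{"claw":-1,"tx":-0.18,"ty":0,"tz":0,"rx":0,"ry":0,"rz":0},{"claw":-1,"tx":-0.27,"ty":0,"tz":0,"rx":0,"ry":0,"rz":0},{"claw":-1,"tx":-0.36,"ty":0,"tz":0,"rx":0,"ry":0,"rz":0},{"claw":-1,"tx":-0.45,"ty":0,"tz":0,"rx":0,"ry":0,"rz":0},{"claw":-1,"tx":-0.54,"ty":0,"tz":0,"rx":0,"ry":0,"rz":0},{"claw":-1,"tx":-0.63,"ty":0,"tz":0,"rx":0,"ry":0,"rz":0},{"claw":-1,"tx":-0.72,"ty":0,"tz":0,"rx":0,"ry":0,"rz":0}]' 40
python3 -m crank '[{"claw":-1,"tx":-0.1,"ty":0,"tz":0.03,"rx":0,"ry":0,"rz":0},{"claw":-1,"tx":-0.2,"ty":0,"tz":0.1,"rx":0,"ry":0,"rz":0},{"claw":-1,"tx":-0.3,"ty":-0.01,"tz":0.18,"rx":0,"ry":0,"rz":0},{"claw":-1,"tx":-0.4,"ty":-0.01,"tz":0.27,"rx":0,"ry":0,"rz":0},{"claw":-1,"tx":-0.5,"ty":-0.01,"tz":0.37,"rx":0,"ry":0,"rz":0},{"claw":-1,"tx":-0.6,"ty":-0.01,"tz":0.47,"rx":0,"ry":0,"rz":0},{"claw":-1,"tx":-0.68,"ty":-0.01,"tz":0.55,"rx":0,"ry":0,"rz":0},{"claw":-1,"tx":-0.71,"ty":-0.01,"tz":0.6,"rx":0,"ry":0,"rz":0}]' 40
python3 - <<'E'
from h import *
np.set_printoptions(precision=3,suppress=True)
ci=robot.camera_info("wrist");w=robot.read_camera("wrist");cv2.imwrite("pics/w3.png",w[:,:,::-1]);np.savez("w3.npz",**ci)
for c,st,m,hm in blobs(w,150): print(c,st,hm,onz(ci,c,280)[:2])
E
```

```text
clock: 14.25
tool_pos: [543.3, -93.8, 392.6]
tcp_rot: [-0.117, -3.139, 0.0]
force: [-0.5, 0.7, -0.5]
width: 1.001
gripper_force: 0.0
clock: 15.25
tool_pos: [613.8, -100.0, 331.8]
tcp_rot: [-0.117, -3.139, -0.0]
force: [-0.1, 0.2, 0.5]
width: 1.0
gripper_force: 0.0
[280.356  25.544] [ 261    6   39   40 1045] [  0.922 177.183 149.47 ] [483.476 -90.589]
[137.613  61.246] [129  53  19  18 256] [ 11.184 188.484 163.359] [ 496.464 -179.241]
[104.925 123.443] [ 97 108  16  32 318] [ 63.044 162.242 170.802] [ 531.311 -207.515]
[531.039 261.566] [ 502  212   52   98 3560] [ 11.858 218.717 155.131] [650.38   80.141]
[279.589 277.188] [ 263  220   34  116 3745] [ 10.272 191.535 154.341] [ 649.349 -103.475]
[335.499 283.045] [327 269  19  27 401] [ 10.187 195.03  151.776] [657.263 -62.375]
```

View pics/w3.png

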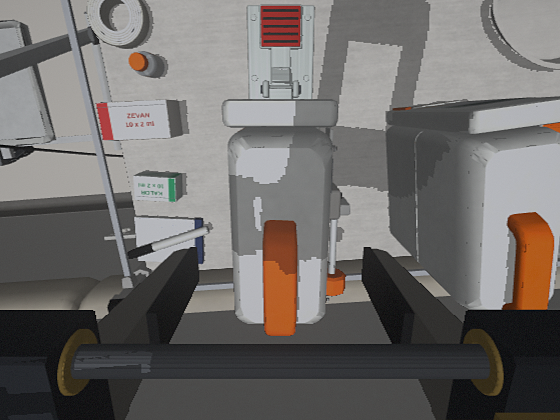

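The handle lies between the open fingers: columns 263–297, rows 220–336, centred on the tool axis (~280). Now its extent on the top plane.

```bash
python3 - <<'E'
from h import *
ci=dict(np.load("w3.npz"));w=cv2.imread("pics/w3.png")
for p in [(280,220),(280,336)]:
    for z in (258,270,280): print(p,z,onz(ci,p,z)[:2].round(1))
for p in [(280,100),(280,125)]: print("face",p,onz(ci,p,258)[:2].round(1))
for r in range(216,344,8): print(r,w[r,280],end=' ')
m=blobs(w[:,:,::-1].copy(),3000)
for c,st,k,h in m:
  if st[0]<300:
    for r in (240,260,280,300,320):
        xs=np.where(k[r])[0];print(r,xs.min(),xs.max(),onz(ci,(xs.min(),r),275)[:2].round(1),onz(ci,(xs.max()+1,r),275)[:2].round(1))
E
```

```text
(280, 220) 258 [ 612.2 -100.4]
(280, 220) 270 [ 608.3 -100.1]
(280, 220) 280 [605.  -99.9]
(280, 336) 258 [ 717.1 -108.2]
(280, 336) 270 [ 708.  -107.5]
(280, 336) 280 [ 700.4 -107. ]
face (280, 100) [524.7 -93.9]
face (280, 125) [541.5 -95.1]
216 [124 124 124] 224 [ 37  56 103] 232 [ 36  57 111] 240 [ 37  63 123] 248 [ 38  66 134] 256 [ 37  67 134] 264 [ 38  65 133] 272 [ 41  95 184] 280 [ 36  93 181] 288 [ 38  95 182] 296 [ 40  95 183] 304 [ 38  94 183] 312 [ 39  94 182] 320 [ 36  93 181] 328 [ 35  93 181] 336 [82 77 65] 240 264 296 [ 621.1 -112.8] [622.9 -88.7]
260 263 296 [ 636.9 -114.9] [638.8 -89.7]
280 263 296 [ 653.4 -116.4] [655.3 -90.7]
300 264 295 [ 670.6 -117.2] [672.5 -92.5]
320 264 295 [ 688.4 -118.7] [690.3 -93.6]
```

Position is within a millimetre. Descending to 18 mm below the handle top, then closing.

```bash
python3 -m crank '[{"claw":-1,"tx":0,"ty":0,"tz":0.09,"rx":0,"ry":0,"rz":0},{"claw":-1,"tx":-0.01,"ty":0,"tz":0.19,"rx":0,"ry":0,"rz":0},{"claw":-1,"tx":-0.01,"ty":0,"tz":0.29,"rx":0,"ry":0,"rz":0},{"claw":-1,"tx":-0.01,"ty":0,"tz":0.39,"rx":0,"ry":0,"rz":0},{"claw":-1,"tx":-0.01,"ty":0,"tz":0.49,"rx":0,"ry":0,"rz":0},{"claw":-1,"tx":-0.01,"ty":0,"tz":0.58,"rx":0,"ry":0,"rz":0},{"claw":-1,"tx":-0.01,"ty":0,"tz":0.65,"rx":0,"ry":0,"rz":0},{"claw":-1,"tx":-0.01,"ty":0,"tz":0.69,"rx":0,"ry":0,"rz":0}]' 45
python3 -m crank '[{"claw":-0.5,"tx":0,"ty":0,"tz":0,"rx":0,"ry":0,"rz":0},{"claw":0,"tx":0,"ty":0,"tz":0,"rx":0,"ry":0,"rz":0},{"claw":0.3,"tx":0,"ty":0,"tz":0,"rx":0,"ry":0,"rz":0},{"claw":0.4,"tx":0,"ty":0,"tz":0,"rx":0,"ry":0,"rz":0},{"claw":0.5,"tx":0,"ty":0,"tz":0,"rx":0,"ry":0,"rz":0},{"claw":0.6,"tx":0,"ty":0,"tz":0,"rx":0,"ry":0,"rz":0},{"claw":0.8,"tx":0,"ty":0,"tz":0,"rx":0,"ry":0,"rz":0},{"claw":1,"tx":0,"ty":0,"tz":0,"rx":0,"ry":0,"rz":0}]' 45
```

```text
clock: 16.3
tool_pos: [614.4, -100.1, 263.1]
tcp_rot: [-0.117, -3.139, -0.0]
force: [0.5, -0.2, 0.4]
width: 1.004
gripper_force: 0.0
clock: 17.3
tool_pos: [614.4, -100.3, 263.6]
tcp_rot: [-0.117, -3.139, 0.0]
force: [0.2, -1.0, 0.6]
width: 0.242
gripper_force: 45.0
```

```bash
python3 -m crank '[{"claw":1,"tx":0,"ty":0,"tz":-0.01,"rx":0,"ry":0,"rz":0},{"claw":1,"tx":0,"ty":0,"tz":-0.02,"rx":0,"ry":0,"rz":0},{"claw":1,"tx":0,"ty":0,"tz":-0.04,"rx":0,"ry":0,"rz":0},{"claw":1,"tx":0,"ty":0,"tz":-0.06,"rx":0,"ry":0,"rz":0},{"claw":1,"tx":0,"ty":0,"tz":-0.08,"rx":0,"ry":0,"rz":0},{"claw":1,"tx":0,"ty":0,"tz":-0.1,"rx":0,"ry":0,"rz":0},{"claw":1,"tx":0,"ty":0,"tz":-0.11,"rx":0,"ry":0,"rz":0},{"claw":1,"tx":0,"ty":0,"tz":-0.12,"rx":0,"ry":0,"rz":0}]' 45
```

```text
clock: 18.3
tool_pos: [614.4, -100.1, 275.7]
tcp_rot: [0.117, 3.139, 0.0]
force: [-0.1, -1.6, -8.9]
width: 0.246
gripper_force: 44.9
```

```bash
python3 -m crank '[{"claw":1,"tx":0,"ty":0,"tz":-0.04,"rx":0,"ry":0,"rz":0},{"claw":1,"tx":0,"ty":0,"tz":-0.1,"rx":0,"ry":0,"rz":0},{"claw":1,"tx":0,"ty":0,"tz":-0.16,"rx":0,"ry":0,"rz":0},{"claw":1,"tx":0,"ty":0,"tz":-0.22,"rx":0,"ry":0,"rz":0},{"claw":1,"tx":0,"ty":0,"tz":-0.28,"rx":0,"ry":0,"rz":0},{"claw":1,"tx":0,"ty":0,"tz":-0.33,"rx":0,"ry":0,"rz":0},{"claw":1,"tx":0,"ty":0,"tz":-0.37,"rx":0,"ry":0,"rz":0},{"claw":1,"tx":0,"ty":0,"tz":-0.39,"rx":0,"ry":0,"rz":0}]' 45
python3 -m crank '[{"claw":1,"tx":0,"ty":0,"tz":0,"rx":0,"ry":0,"rz":0},{"claw":1,"tx":0,"ty":0,"tz":0,"rx":0,"ry":0,"rz":0},{"claw":1,"tx":0,"ty":0,"tz":0,"rx":0,"ry":0,"rz":0},{"claw":1,"tx":0,"ty":0,"tz":0,"rx":0,"ry":0,"rz":0},{"claw":1,"tx":0,"ty":0,"tz":0,"rx":0,"ry":0,"rz":0},{"claw":1,"tx":0,"ty":0,"tz":0,"rx":0,"ry":0,"rz":0},{"claw":1,"tx":0,"ty":0,"tz":0,"rx":0,"ry":0,"rz":0},{"claw":1,"tx":0,"ty":0,"tz":0,"rx":0,"ry":0,"rz":0}]' 45
python3 - <<'E'
from h import *
a=robot.read_camera("scene")[120:320,180:420];b=robot.read_camera("top")[120:300,200:416]
cv2.imwrite("pics/c4.png",np.hstack([cv2.resize(x,(400,333),interpolation=cv2.INTER_CUBIC) for x in(a,b)])[:,:,::-1]);print(robot.state())
E
```

```text
clock: 19.3
tool_pos: [614.5, -100.1, 314.8]
tcp_rot: [0.117, 3.139, -0.0]
force: [-0.1, -0.2, -8.8]
width: 0.241
gripper_force: 44.9
clock: 20.3
tool_pos: [614.5, -100.1, 314.6]
tcp_rot: [-0.117, -3.139, -0.0]
force: [0.1, -0.4, -7.5]
width: 0.237
gripper_force: 44.9
{'clock': 20.4, 'joint_pos': array([-1.63943328e-01,  2.73893703e-01,  1.52114148e+00, -2.88465544e-05,
        1.34659108e+00, -1.65992577e+00]), 'joint_vel': array([-1.17157475e-04,  2.85871907e-05, -7.43100490e-04, -3.87587076e-04,
        1.41285561e-03,  3.12731953e-04]), 'tau': array([ 3.15923447e-03, -6.23019719e+01, -4.06964958e+01, -1.61832984e-02,
        7.43477693e-03,  1.76426323e-05]), 'tool_pos': array([ 614.46040016, -100.13886512,  314.57601728]), 'tcp_rot': array([-1.17478528e-01, -3.13935844e+00,  3.71609216e-05]), 'force': array([-0.50324018,  0.32592767, -8.25101514]), 'torque': array([0.04565306, 0.06397978, 0.05747546]), 'gripper_force': 44.930006884387694, 'width': 0.23985576366650993}
```

View pics/c4.png

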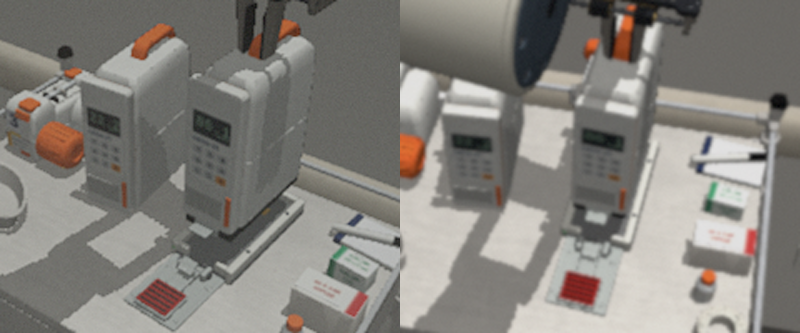

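The pump hangs upright about 51 mm above the dock floor. The pedal is flat at its stop and the bystanders are undisturbed.

```bash
python3 -c "
from cell import robot
print(robot.sign_off())"
```

```text
the job is handed in; nothing more can be done
None
```

The job is handed in at about 20 s of the 51 s allowed: the pedal is down at its stop and the gripper holds the pump by its handle, upright and still, about 5 cm above the dock floor, with everything else where it stood.

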